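# Bring the square specimen under the swing magnifier

### The job

On the specimen viewer, turn the carousel the shorter way round until its one square well is on the side of the magnifier's post, squarely on the line from the carousel's centre to the post. Then throw the clamp lever fully over towards the carousel, swing the magnifier all the way in until its lens is over the square well, and last press the lamp button fully down and let it spring back. Leave the jar and the beaker where they stand.

Things in the scene. Friction and masses are not known exactly. Their poses are not given: they have to be found in the camera images.
- viewer: the fixed specimen viewer, black. Origin on the bench (z = 0) straight below the carousel's axle; x axis away from the robot's side, y axis across to the left, z up. Block 30 mm high under the disc, x -80 to +92 mm, y +-95 mm; in front of it (x -158 to -80 mm) a 6 mm thick plate that bears the clamp lever and the lamp button
- carousel (a joint): angle (rad) of the flat aluminium disc (164 mm across, top 48 mm above the bench), turning without stops about the vertical axle over the viewer's origin; positive is anticlockwise from above. It is the square well's direction from the axle in the viewer's frame: 0 at +x, 1.57 at +y; it counts on past full turns. Stays where left (friction about 1 N at a pin). Hub 28 wide, 8 mm high
- square_well (a point): centre of the one square well (32 mm, black, with a pale speck in it) on the disc's top face, 45 mm from the axle; its x axis points straight out from the axle. Three other wells are round, 30 mm
- clamp (a joint): angle (rad) of the steel clamp lever at the -x, right-hand end of the viewer: near 0 it leans away from the carousel (to viewer -x), 1.0 is fully over towards the carousel (+x), against its stop; it stays where it is left
- clamp_tip (a point): centre of the 26 mm steel ball on the tip of the clamp lever, 50 mm from its pivot, which lies at viewer x = -115, y = -50 mm, 28 mm above the bench; it swings in the viewer's x-z plane. Its grey housing spans 35 mm either way in x, 25 mm in y, and is 41 mm above the bench at most
- lamp (a joint): travel (m) of the lamp push button, 28 mm across, at the -x, left-hand end of the viewer (x = -115, y = +50 mm): 0 up, 0.006 fully down; spring, 5 N fully down
- lamp_top (a point): centre of the lamp button's top face, facing up
- post: the fixed magnifier post: round steel foot 68 mm across and a 16 mm upright, on the viewer's left (+y) or right (-y) side, 150 mm from the axle along the viewer's y axis; origin at the centre of its foot on the bench, axes parallel to the viewer's. The magnifier's arm turns on top of it; highest point 115 mm above the bench
- magnifier (a joint): angle (rad) of the magnifier about the post, positive anticlockwise from above: at 0 the arm points to the viewer's -x, at +1.571 (stop) to -y, at -1.571 (stop) to +y. At the stop on the carousel's side the lens is over the line from axle to post, 45 mm from the axle. Stays where it is left (about 0.5 N at the lens)
- lens (a point): centre of the round lens (53 mm over its black rim, 12 mm thick), 105 mm from the post's axis, 106 mm above the bench; 10 mm wide bar between post and rim
- lens_tab (a point): centre of the small black tab (22 long, 12 wide, 12 mm high) sticking out from the lens rim, 141 mm from the post's axis, 106 mm above the bench; the lens can be pushed by its side
- stain_jar: amber glass jar, 44 mm across, 60 mm high, loose on the bench on the other side of the viewer from the post; origin under its centre. Not to be moved
- beaker: glass beaker, 70 mm across, 85 mm high, loose on the bench far to the left; origin under its centre. Not to be moved
- pin (a point): mid-height (66 mm above the bench) of one of four upright steel pins by which the disc is pushed round: 12 mm thick, 36 mm tall (tops 84 mm above the bench), 68 mm from the axle. This pin is 45 degrees anticlockwise of the square well; the others follow every 90 degrees
There are look-alikes about, which are no part of the job. There is more than one size of the post; the job needs the largest.

How it is judged:
By the outcome, as a careful person would: the job done as asked, in the order asked, and still so for the second after the job is handed in, with the robot touching nothing.
It also fails if it takes over 61 s, if anything falls off the work surface, if the arm or the gripper's body presses on something with over 40 N, if the wrist force passes 120 N, or if a joint passes its speed limit or range.

### The arm

A 6-joint arm with a two-finger parallel gripper is mounted at the origin on the work surface. World frame = base frame: x ahead of the robot, y to its left, z up, the work surface at z = 0. Lengths are in m, angles in degrees, forces in N, time in s.
With the tool pointing down it reaches from about 0.375 to 0.9 m from the base axis. Payload 3.1 kg.
Tool frame: the origin (TCP) lies between the finger pads; the fingertips stand bot.tip_extent ahead of it and the grasp point (between the pads) lies 2 mm behind it (bot.tip_extent is the distance from the TCP to the fingertips, in m); z points along the fingers, y is the direction in which the jaws open and shut (so a half turn about z gives the same grasp; the last joint's range is limited). The gripper opens to 87 mm and grips with 3 to 60 N. Pads are 19 mm wide; open, the fingers measure 117 mm over their backs; the gripper's body (75 mm by 190 mm) begins 51 mm behind the grasp point.
Start: joints at [55.835, 30.224, 82.088, -0, 67.689, -10.227], TCP at [0.254, 0.571, 0.24] pointing down, gripper open.
Joint ranges: [-176.69, 176.69], [-43.24, 126.21], [12.49, 139.97], [-82, 262], [0, 151.66], [-163.58, 163.58]. Speed limits (degrees/s): [159.86, 159.86, 180, 180, 180, 180].

### API

Orientations are given as a 3x3 rotation matrix whose columns are the frame's x, y, z axes.
In Python, from rig import bot, imaging, recognise, masks_of, mark_of gives the robot as it stands.
- The arm moves only by the tool send_rows, never from a script. Its argument "plan" is a list that holds one entry, the list of rows, each a list of 5 numbers: the shift along the world's x, y, z normalised to -1 to 1, where 1 is 0.03 m, then the turn about the world's z normalised to -1 to 1, where 1 is 0.1 rad, then the closure, from -1 (fully open) to 1 (shut). A call has 1 to 20 rows; each row shifts and turns the commanded pose from where the row before left it; what a row does not reach is not made up. A row lasts 1/10 s, in which the tool goes at most 50 mm and 8.59 degrees, less where a joint would pass 70% of its speed; a pose out of reach is approached as far as the arm can. A call with a number of a shift or a turn outside -1 to 1 is refused whole. A call with a gripper value outside its range is refused whole. The fingers move at their own pace and stop on an object; the grip force is fixed at half the most. Time passes only in rows, so rows that do not move let the fingers close. It gives the time, the measured TCP pose, the force and the opening at its end, in the units of the state.
- bot.read_state(): the state, without advancing time (a new reading comes with each control period).
- imaging.capture(name): name is "side" or "top"; returns a dict with "img" (420x560x3 uint8, blue, green, red), "mtx" (3x3 intrinsics, pixels), "pose" (4x4, takes a point from camera to world coordinates). Camera axes: x right, y down, z forward; pixel columns grow to the right and rows downward; lengths in m; the calibration is good to about 2 mm. A picture is of the moment at which its call begins. There is no depth.
- bot.hand_in(): hands the job in, once; it reports no verdict.
Trained networks look in the newest picture that a camera, given by its name, has taken for a name from the list of things; names that differ only in an ending like _2 or _b are one class to them, and where a whole thing is asked for, a point or a joint stands for the part that bears it (a point fixed in the world has none). Each returns a list of dicts, best first, with "conf" (0 to 1); they miss things now and then, are a little off and sometimes report something else, mostly with a low value. They report only what shows in the picture. A call takes as long as a camera call. They do not tell look-alikes from the thing itself.
- recognise(camera, target): "at" ([x, y, z] in m, in world coordinates, good to about 4 mm: the middle of the surface that is visible of it).
- masks_of(camera, target): "region" (420x560 bool, what is visible of it).
- mark_of(camera, target): "at" ([x, y, z] in m, in world coordinates, good to about 4 mm: a listed point, or the origin of a listed thing).
The state is a dict: "time_s": time; "joint_positions": joint angles; "qvel": joint speeds; "tau": joint torques, N m; "position": TCP position; "tcp_rot": TCP orientation; "force": force on the tool from outside, world axes, zero at the start; "moment": the same for the moment, N m; "opening": opening from 0.0 (shut) to 1.0 (fully open).
Only numpy, scipy, OpenCV 4.12 (cv2) and the standard library are available. Lean on these libraries where they do the work, as an engineer would, in place of code of your own. Each camera call takes 0.05 s, during which the arm holds its last target.

## Working session

There is one attempt and no reset: what is moved stays moved. The work goes in short steps, Python scripts to look and compute and a tool call to move; the robot and the scene stay as the last step left them, time stands still between calls to the robot, and variables do not carry over. Pictures are saved under pics/ and viewed, and the job is handed in when it is done.

Besides the shell and the picture viewer there is one more tool, called after ">>>" as name([rows], argument=value, ...), one row to a line, values as JSON. send_rows: Moves the arm, as the interface text tells. Its arguments: {"type":"object","properties":{"plan":{"type":"array"}},"required":["plan"]}

```bash
mkdir -p pics; python3 - <<'E'
from rig import bot, imaging, recognise, masks_of, mark_of
import cv2
s=bot.read_state(); print(s['time_s'],s['position'],s['force'],s['opening'],bot.tip_extent); print(s['tcp_rot'])
for c in ('side','top'):
    d=imaging.capture(c); cv2.imwrite(f'pics/{c}0.png',d['img']); print(c,d['mtx'].tolist(),d['pose'].round(3).tolist())
    for n in ['viewer','square_well','clamp_tip','lamp_top','post','lens','lens_tab','stain_jar','beaker','pin']:
        print(n,[(round(float(r['conf']),2),[round(float(v),3) for v in r['at']]) for r in mark_of(c,n)])
E
```

```text
0.0 [0.25316889 0.57069011 0.2385904 ] [0.45266089 0.28081763 0.12706192] 0.9979311960019164 0.017
[[-9.13987720e-01  4.05740077e-01 -1.19912441e-03]
 [ 4.05741658e-01  9.13986165e-01 -1.73134224e-03]
 [ 3.93508184e-04 -2.06896027e-03 -9.99997782e-01]]
side [[457.17907733262524, 0.0, 281.50951928044856], [0.0, 457.17907733262524, 209.48912637239698], [0.0, 0.0, 1.0]] [[0.739, -0.44, 0.51, 0.139], [-0.673, -0.469, 0.572, -0.416], [-0.012, -0.766, -0.643, 0.731], [0.0, 0.0, 0.0, 1.0]]
viewer [(0.8, [0.629, -0.067, 0.0])]
square_well [(0.96, [0.603, -0.103, 0.05]), (0.55, [0.551, 0.487, -0.003]), (0.21, [0.503, 0.065, 0.105])]
clamp_tip [(0.64, [0.511, -0.136, 0.075])]
lamp_top [(0.47, [0.509, -0.034, 0.031])]
post [(0.97, [0.608, 0.081, -0.002]), (0.89, [0.632, 0.222, -0.0]), (0.72, [0.822, 0.189, 0.002])]
lens [(0.87, [0.505, 0.066, 0.105]), (0.86, [0.555, 0.23, 0.079]), (0.69, [0.74, 0.191, 0.082]), (0.44, [0.554, 0.485, -0.003])]
lens_tab [(0.91, [0.468, 0.061, 0.111]), (0.88, [0.716, 0.188, 0.085]), (0.78, [0.523, 0.235, 0.085])]
stain_jar [(0.92, [0.655, -0.213, -0.005])]
beaker [
[... 217 characters left out ...]
, 0.023, 0.005, 0.152], [-0.007, -0.051, -0.999, 1.234], [0.0, 0.0, 0.0, 1.0]]
viewer [(0.82, [0.628, -0.067, -0.002]), (0.73, [0.504, -0.037, 0.027])]
square_well [(0.58, [0.607, -0.1, 0.044])]
clamp_tip [(0.63, [0.504, 0.065, 0.106]), (0.21, [0.656, -0.217, -0.001])]
lamp_top [(0.62, [0.507, -0.037, 0.027])]
post [(0.8, [0.633, 0.222, 0.001]), (0.76, [0.823, 0.192, 0.004]), (0.61, [0.612, 0.086, -0.005])]
lens [(0.87, [0.507, 0.066, 0.106]), (0.81, [0.742, 0.187, 0.081]), (0.78, [0.55, 0.235, 0.083])]
lens_tab [(0.86, [0.525, 0.237, 0.078]), (0.86, [0.711, 0.185, 0.082]), (0.66, [0.47, 0.063, 0.107])]
stain_jar [(0.62, [0.654, -0.214, -0.003])]
beaker [(0.72, [0.552, 0.481, 0.001])]
pin []
```

View pics/side0.png

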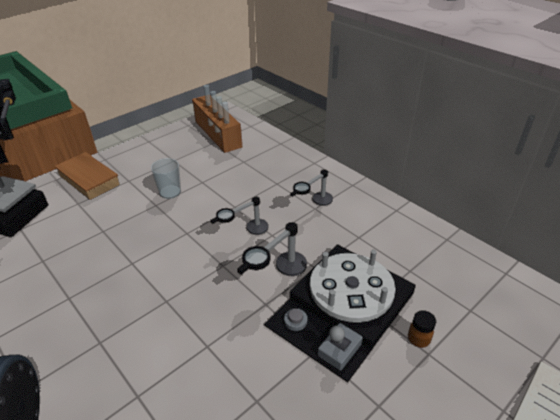

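View pics/top0.png

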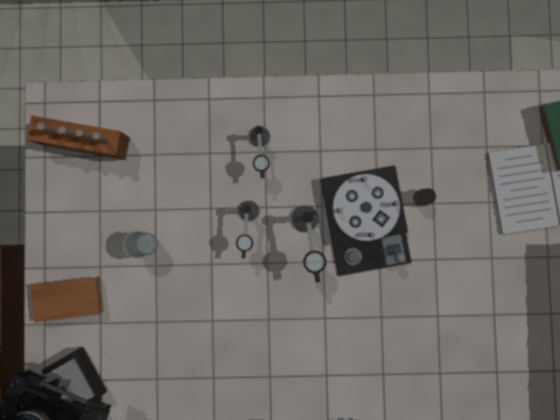

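Three magnifier posts show in the side picture: feet at (291,262), (257,226) and (322,197). The first one stands about 150 mm from the axle, beside the viewer, and is the biggest. I'll confirm this in a crop and refine the geometry.

```bash
cat > h.py <<'E'
from rig import bot, imaging, recognise, masks_of, mark_of
import cv2, numpy as np
def proj(d,P):
    P=np.atleast_2d(P); T=np.linalg.inv(d['pose']); q=(T[:3,:3]@P.T).T+T[:3,3]; p=(d['mtx']@q.T).T; return p[:,:2]/p[:,2:]
def back(d,uv,z):
    r=d['pose'][:3,:3]@np.linalg.inv(d['mtx'])@np.array([uv[0],uv[1],1.]); o=d['pose'][:3,3]; return o+r*(z-o[2])/r[2]
def V(ax,yaw,p): # viewer->world
    c,s=np.cos(yaw),np.sin(yaw); return np.array([ax[0]+c*p[0]-s*p[1],ax[1]+s*p[0]+c*p[1],p[2]])
E
python3 - <<'E'
from h import *
for c,(x0,y0,w,h) in (('side',(200,180,230,190)),('top',(230,110,210,180))):
    d=imaging.capture(c); 
    for n in ['carousel','square_well','post']:
        for m in masks_of(c,n)[:3]:
            ys,xs=np.nonzero(m['region']); print(c,n,round(m['conf'],2),m['region'].sum(),xs.min(),xs.max(),ys.min(),ys.max())
    g=cv2.cvtColor(d['img'],cv2.COLOR_BGR2GRAY)
    k=3; cr=cv2.resize(d['img'][y0:y0+h,x0:x0+w],None,fx=k,fy=k,interpolation=cv2.INTER_CUBIC)
    ax=np.array([.628,-.067]); yaw=np.radians(6.8)
    ov=cr.copy()
    def dot(P,col,r=2):
        for u,v in proj(d,P): cv2.circle(ov,(int((u-x0+.5)*k),int((v-y0+.5)*k)),r,col,-1)
    th=np.linspace(0,2*np.pi,60)
    dot([V(ax,yaw,(.082*np.cos(t),.082*np.sin(t),.048)) for t in th],(0,0,255))
    dot([V(ax,yaw,p) for p in [(-.158,-.095,.006),(-.158,.095,.006),(.092,.095,.03),(.092,-.095,.03),(-.08,.095,.03),(-.08,-.095,.03)]],(255,0,255),4)
    dot([V(ax,yaw,(.034*np.cos(t),.15+.034*np.sin(t),.0)) for t in th],(0,255,0))
    dot([V(ax,yaw,(0,.15,.115))],(0,255,0),4)
    for j in range(4):
        a=np.radians(-85.5+90*j); dot([V(ax,yaw,(.068*np.cos(a),.068*np.sin(a),z)) for z in (.048,.084)],(0,255,255),3)
    cv2.imwrite(f'pics/{c}1.png',ov)
E
```

```text
side carousel 0.87 4724 310 394 250 321
side carousel 0.45 957 151 180 158 198
side square_well 0.56 4695 310 394 250 321
side post 0.8 783 211 268 196 234
side post 0.69 1871 237 306 221 275
side post 0.6 672 290 332 169 205
top carousel 0.84 3428 333 399 174 239
top carousel 0.36 651 303 326 211 280
top square_well 0.75 3480 333 399 174 239
top post 0.88 669 236 259 200 257
top post 0.85 666 250 269 124 177
top post 0.6 1213 292 327 205 281
```

View pics/side1.png

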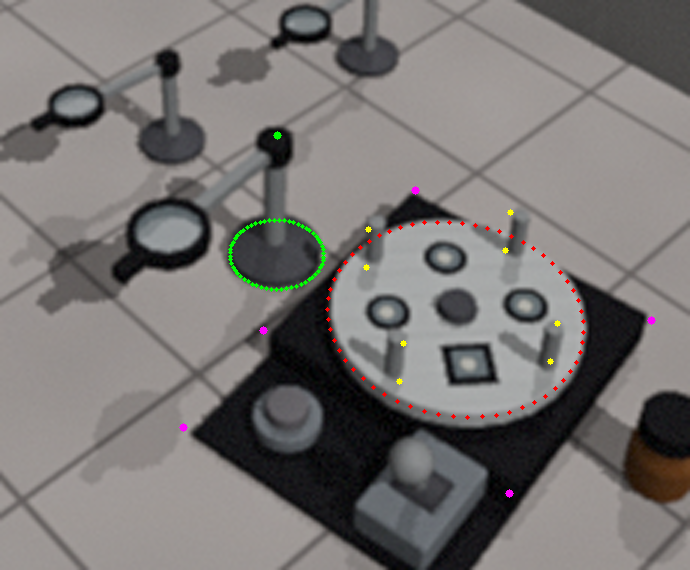

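View pics/top1.png

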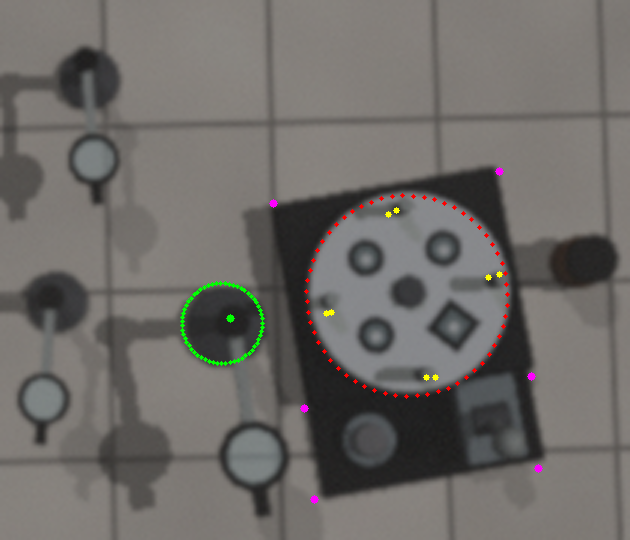

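```bash
python3 - <<'E'
from h import *
from scipy.optimize import least_squares
T=imaging.capture('top');S=imaging.capture('side')
def thr(d,c):
    m=masks_of(c,'carousel')[0]['region'].astype(np.uint8)
    cs,_=cv2.findContours(m,cv2.RETR_EXTERNAL,cv2.CHAIN_APPROX_NONE); e=cv2.fitEllipse(max(cs,key=len)[:,0,:].astype(np.float32)); return e
c0={}
for d,c in((T,'top'),(S,'side')):
    e=thr(d,c); print(c,e,back(d,e[0],.048).round(4))
tp={(.092,.095,.03):(272,205),(.092,-.095,.03):(497,167),(-.158,-.095,.006):(543,459),(-.158,.095,.006):(320,497)}
sp={(-.158,.095,.006):(190,432),(.092,.095,.03):(413,193),(.092,-.095,.03):(647,318)}
obs=[]
for d,pp,x0,y0 in((T,tp,230,110),(S,sp,200,180)):
    for k,v in pp.items(): obs.append((d,k,np.array([v[0]/3+x0-.5,v[1]/3+y0-.5]),1))
for only in (None,T,S):
    O=[o for o in obs if only is None or o[0] is only]
    f=lambda q:np.concatenate([(proj(o[0],V(q[:2],q[2],o[1]))[0]-o[2]) for o in O])
    r=least_squares(f,[.628,-.067,.12]); print(r.x.round(4),np.degrees(r.x[2]),r.fun.round(1))
# well and hub, pins (crop px)
def w(d,x0,y0,uv,z): return back(d,(uv[0]/3+x0-.5,uv[1]/3+y0-.5),z)
print('hub top',w(T,230,110,(408,291),.056),'side',w(S,200,180,(457,305),.056))
print('well top',w(T,230,110,(454,326),.048),'side',w(S,200,180,(470,364),.048))
for uv in((366,258),(442,248),(376,335)): print('round',w(T,230,110,uv,.048))
for uv in((445,258),(525,305),(388,312)): print('round s',w(S,200,180,uv,.048))
E
```

```text
top ((365.9732666015625, 206.81031799316406), (65.5721206665039, 67.89625549316406), 97.62702178955078) [ 0.6311 -0.0688  0.048 ]
side ((351.9101867675781, 286.1505432128906), (69.32823944091797, 85.10304260253906), 101.25667572021484) [ 0.6245 -0.0721  0.048 ]
[ 0.6299 -0.0673  0.1456] 8.343398865462422 [-0.1 -0.1 -0.2 -0.1 -0.   1.   0.1  1.  -0.5  0.2 -0.  -1.   1.7 -0.9]
[ 0.6311 -0.0675  0.1456] 8.344811582857997 [-0.1 -0.5 -0.1 -0.6  0.   0.6  0.1  0.5]
[ 0.6283 -0.0674  0.1424] 8.159254297046084 [-1.1  0.4 -0.3 -0.7  1.4 -0.3]
hub top [ 0.63144974 -0.06621415  0.056     ] side [ 0.62817249 -0.06776529  0.056     ]
well top [ 0.60239997 -0.10427805  0.048     ] side [ 0.60325891 -0.10096023  0.048     ]
round [ 0.65965615 -0.03423133  0.048     ]
round [ 0.66644668 -0.09660813  0.048     ]
round [ 0.59648063 -0.04046857  0.048     ]
round s [ 0.65960861 -0.03075748  0.048     ]
round s [ 0.66628119 -0.09368765  0.048     ]
round s [ 0.59679785 -0.03717093  0.048     ]
```

Confirmed: the post with its foot at side (291,262), or top (304,217), is the largest. It is 150 mm from the axle on the +y side.

| Quantity | Value |
|---|---|
| Viewer axle | (0.6305, -0.067) |
| Viewer yaw | 8.3° |
| Square well angle in the viewer frame | about -137.3° |
| Turn needed | 132.7° clockwise |

I'll grip the pin at about (0.638, -0.135) and carry it round.

>>> send_rows([
  [[0.534,-0.98,0,-0.437,0],[0.534,-0.98,0,-0.437,0],[0.534,-0.98,0,-0.437,0],[0.534,-0.98,0,-0.437,0],[0.534,-0.98,0,-0.437,0],[0.534,-0.98,0,-0.437,0],[0.534,-0.98,0,-0.437,0],[0.534,-0.98,0,-0.437,0],[0.534,-0.98,0,-0.437,0],[0.534,-0.98,0,-0.437,0],[0.534,-0.98,0,-0.437,0],[0.534,-0.98,0,-0.437,0],[0.534,-0.98,0,-0.437,0],[0.534,-0.98,0,-0.437,0],[0.534,-0.98,0,-0.437,0],[0.534,-0.98,0,-0.437,0],[0.534,-0.98,0,-0.437,0],[0.534,-0.98,0,-0.437,0],[0.534,-0.98,0,-0.437,0],[0.534,-0.98,0,-0.437,0]],
])

```text
time_s: 3.7
position: [0.5746, -0.0181, 0.2397]
tcp_rot: [[-0.273, 0.962, 0.0], [0.962, 0.273, 0.0], [-0.0, 0.0, -1.0]]
force: [0.2, 0.5, 0.2]
opening: 0.505
```

>>> send_rows([
  [[0.534,-0.98,-0.5,-0.437,0],[0.534,-0.98,-0.5,-0.437,0],[0.534,-0.98,-0.5,-0.437,0],[0.534,-0.98,-0.5,-0.437,0],[0,0,-0.5,0,0],[0,0,-0.5,0,0],[0,0,0,0,0],[0,0,0,0,0]],
])

```text
time_s: 4.5
position: [0.6373, -0.133, 0.1493]
tcp_rot: [[-0.105, 0.994, -0.001], [0.994, 0.105, 0.001], [0.001, -0.001, -1.0]]
force: [0.3, 0.8, 0.4]
opening: 0.5
```

```bash
python3 - <<'E'
from h import *
s=bot.read_state();print(s['time_s'],s['position'],s['tcp_rot'],s['opening'],s['joint_positions'])
d=imaging.capture('top');cv2.imwrite('pics/t2.png',cv2.resize(d['img'][110:290,230:440],None,fx=3,fy=3))
d=imaging.capture('side');cv2.imwrite('pics/s2.png',cv2.resize(d['img'][180:370,200:430],None,fx=3,fy=3))
E
```

```text
4.5 [ 0.63730701 -0.13297559  0.14929457] [[-1.05420681e-01  9.94426618e-01 -1.47700340e-03]
 [ 9.94427264e-01  1.05421932e-01  7.95994492e-04]
 [ 9.47266662e-04 -1.38485817e-03 -9.99998592e-01]] 0.4997976298953243 [-2.16076633e+01  3.82178527e+01  8.25491545e+01  1.30666851e-02
  5.93284674e+01 -2.76657828e+01]
```

View pics/s2.png

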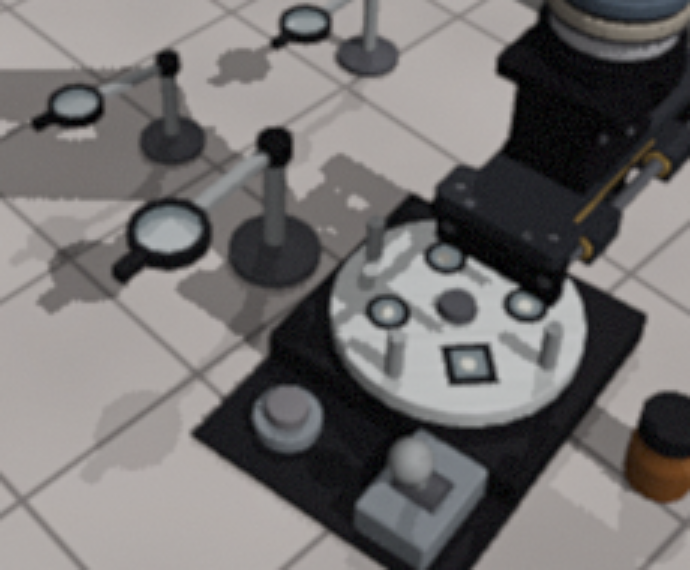

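View pics/t2.png

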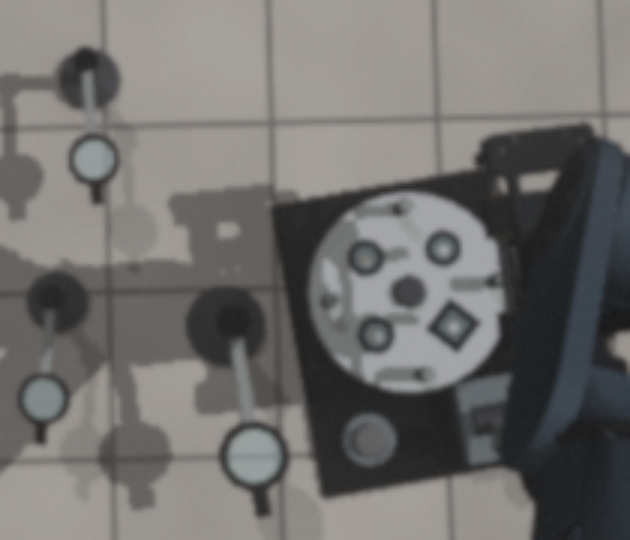

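```bash
python3 - <<'E'
from h import *
d=imaging.capture('side');s=bot.read_state();p=s['position']
k=4;x0,y0=300,160
im=cv2.resize(d['img'][y0:y0+150,x0:x0+150],None,fx=k,fy=k,interpolation=cv2.INTER_CUBIC)
im=cv2.convertScaleAbs(im,alpha=1.8,beta=20)
for dz,c in((-.017,(0,0,255)),(0,(0,255,0)),(.049,(255,0,255))):
  for dy in(-.022,0,.022):
    u,v=proj(d,p+s['tcp_rot'][:,1]*dy+[0,0,dz])[0]; cv2.circle(im,(int((u-x0+.5)*k),int((v-y0+.5)*k)),3,c,-1)
cv2.imwrite('pics/s3.png',im)
E
```

```text
(no output)
```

View pics/s3.png

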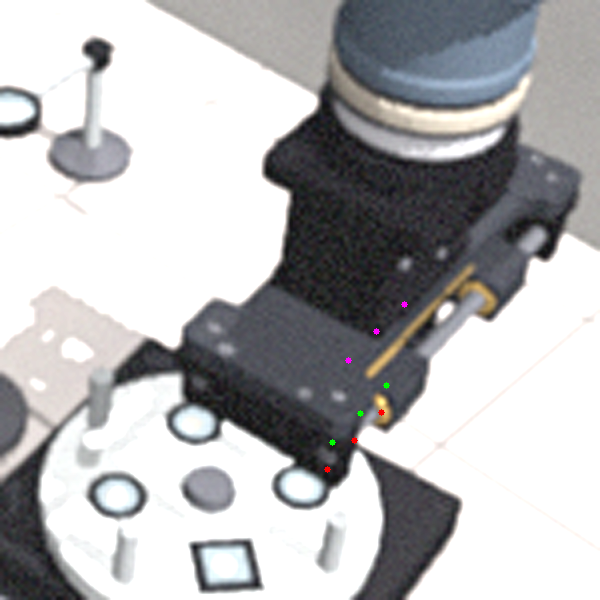

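```bash
python3 - <<'E'
from h import *
d=imaging.capture('side');s=bot.read_state();p=s['position'];R=s['tcp_rot']
k=4;x0,y0=300,160
for dz in(.049,.09):
  for a in(-.095,.095):
    for b in(-.0375,.0375):
      u,v=proj(d,p+R[:,1]*a+R[:,0]*b+[0,0,dz])[0]; print(dz,a,b,int((u-x0+.5)*k),int((v-y0+.5)*k))
E
```

```text
0.049 -0.095 -0.0375 331 511
0.049 -0.095 0.0375 168 415
0.049 0.095 -0.0375 568 255
0.049 0.095 0.0375 414 183
0.09 -0.095 -0.0375 346 436
0.09 -0.095 0.0375 175 341
0.09 0.095 -0.0375 588 182
0.09 0.095 0.0375 429 111
```

>>> send_rows([
  [[0.01,-0.06,-0.6,0,0],[0,0,-0.6,0,0],[0,0,-0.6,0,0],[0,0,-0.6,0,0],[0,0,0,0,0.3],[0,0,0,0,0.65],[0,0,0,0,0.65],[0,0,0,0,0.65],[0,0,0,0,0.65],[0,0,0,0,0.65]],
])

```text
time_s: 5.7
position: [0.6386, -0.1363, 0.0782]
tcp_rot: [[-0.104, 0.995, 0.001], [0.995, 0.104, -0.0], [-0.0, 0.001, -1.0]]
force: [0.8, -0.4, 0.3]
opening: 0.182
```

```bash
python3 - <<'E'
import numpy as np
a=np.radians(np.linspace(-84,-84-132.7,25)); P=np.c_[.068*np.cos(a),.068*np.sin(a)]
for i,r in enumerate(np.diff(P,axis=0)/.03): print(i,r.round(3).tolist())
print(np.radians(132.7)/24/.1)
E
```

```text
0 [-0.218, -0.012]
1 [-0.218, 0.009]
2 [-0.217, 0.03]
3 [-0.213, 0.05]
4 [-0.207, 0.071]
5 [-0.199, 0.09]
6 [-0.189, 0.109]
7 [-0.178, 0.127]
8 [-0.165, 0.143]
9 [-0.15, 0.159]
10 [-0.134, 0.172]
11 [-0.117, 0.185]
12 [-0.099, 0.195]
13 [-0.08, 0.204]
14 [-0.06, 0.21]
15 [-0.039, 0.215]
16 [-0.018, 0.218]
17 [0.003, 0.219]
18 [0.024, 0.217]
19 [0.045, 0.214]
20 [0.065, 0.209]
21 [0.085, 0.201]
22 [0.104, 0.192]
23 [0.122, 0.181]
0.9650216322485312
```

>>> send_rows([
  [[-0.218,-0.012,0,-0.965,0.65],[-0.218,0.009,0,-0.965,0.65],[-0.217,0.03,0,-0.965,0.65],[-0.213,0.05,0,-0.965,0.65],[-0.207,0.071,0,-0.965,0.65],[-0.199,0.09,0,-0.965,0.65],[-0.189,0.109,0,-0.965,0.65],[-0.178,0.127,0,-0.965,0.65],[-0.165,0.143,0,-0.965,0.65],[-0.15,0.159,0,-0.965,0.65],[-0.134,0.172,0,-0.965,0.65],[-0.117,0.185,0,-0.965,0.65],[0,0,0,0,0.65]],
])

```text
time_s: 7.0
position: [0.5717, -0.1017, 0.0778]
tcp_rot: [[0.869, 0.495, -0.001], [0.495, -0.869, 0.0], [-0.0, -0.001, -1.0]]
force: [0.1, 0.7, -0.1]
opening: 0.175
```

```bash
python3 - <<'E'
from h import *
s=bot.read_state();p=s['position'];y=s['tcp_rot'][:,1];r=p[:2]-[.6305,-.0672]
print(s['time_s'],p,np.degrees(np.arctan2(y[1],y[0])),'rad',np.hypot(*r),np.degrees(np.arctan2(r[1],r[0])),s['force'],s['opening'])
d=imaging.capture('side');cv2.imwrite('pics/s4.png',cv2.resize(d['img'][180:370,200:430],None,fx=3,fy=3))
E
```

```text
7.0 [ 0.57167217 -0.1016721   0.07775318] -60.350354525935174 rad 0.06818386591213114 -149.63043342432758 [ 0.09600163  0.68141961 -0.08397285] 0.17473248758636045
```

View pics/s4.png

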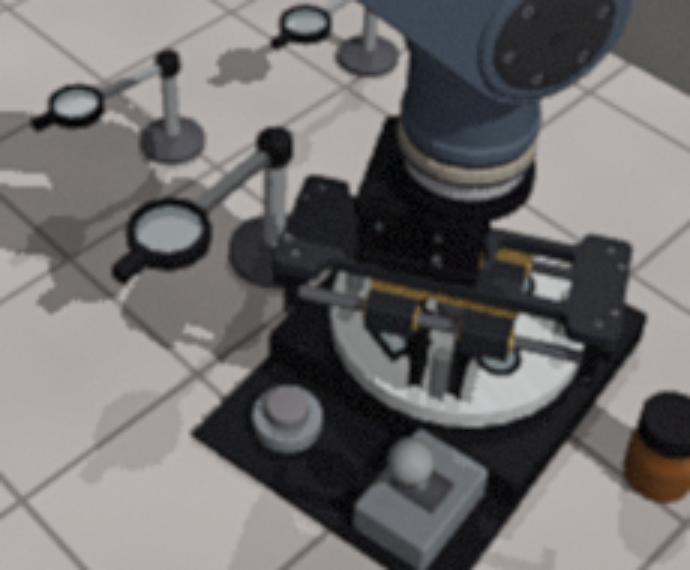

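The pin (crop (440,365)) sits between the fingers and the disc is following. The square well is now at about (395,345). I'll continue the arc.

>>> send_rows([
  [[-0.099,0.195,0,-0.965,0.65],[-0.08,0.204,0,-0.965,0.65],[-0.06,0.21,0,-0.965,0.65],[-0.039,0.215,0,-0.965,0.65],[-0.018,0.218,0,-0.965,0.65],[0.003,0.219,0,-0.965,0.65],[0.024,0.217,0,-0.965,0.65],[0.045,0.214,0,-0.965,0.65],[0.065,0.209,0,-0.965,0.65],[0.085,0.201,0,-0.965,0.65],[0.104,0.192,0,-0.965,0.65],[0.122,0.181,0,-0.965,0.65],[0,0,0,0,0.65],[0,0,0,0,1],[0,0,0,0,1],[0,0,0,0,1]],
])

```text
time_s: 8.65
position: [0.577, -0.0282, 0.0776]
tcp_rot: [[0.802, -0.597, 0.001], [-0.597, -0.802, -0.0], [0.001, -0.0, -1.0]]
force: [0.5, 0.6, -0.3]
opening: 0.124
```

```bash
python3 - <<'E'
from h import *
s=bot.read_state();p=s['position'];y=s['tcp_rot'][:,1];r=p[:2]-[.6305,-.0672]
print(s['time_s'],p,np.degrees(np.arctan2(y[1],y[0])),'rad',np.hypot(*r),np.degrees(np.arctan2(r[1],r[0])),s['force'],s['opening'])
for c in('side','top'):
    imaging.capture(c)
    for n in('square_well','pin'):print(c,n,[(round(float(m['conf']),2),m['at']) for m in mark_of(c,n)])
E
```

```text
8.65 [ 0.57700209 -0.02819513  0.07760072] -126.68079606226735 rad 0.06620729622647555 143.90452865045899 [ 0.54534441  0.5891647  -0.28122468] 0.12378823932989905
side square_well []
side pin []
top square_well [(0.63, [0.6288, -0.0203, 0.0456])]
top pin []
```

>>> send_rows([
  [[0,0,0,0,0.5],[0,0,0,0,0.3],[0,0,0,0,0.3],[0,0,0.5,0,0.3],[0,0,0.7,0,0.3],[0,0,0.7,0,0.3],[0,0,0.7,0,0.5],[-0.7,-0.6,0,0.9,1],[-0.7,-0.6,0,0.9,1],[-0.7,-0.6,0,0.9,1],[-0.7,-0.6,0,0.9,1],[-0.7,-0.6,0,0.9,1],[-0.7,-0.6,0,0.9,1],[0,0,0,0.9,1],[0,0,0,0.9,1],[0,0,0,0.65,1]],
])

```text
time_s: 10.55
position: [0.4503, -0.1361, 0.1557]
tcp_rot: [[0.989, 0.146, -0.0], [0.146, -0.989, 0.0], [-0.0, -0.0, -1.0]]
force: [0.2, -0.0, -0.2]
opening: 0.005
```

```bash
python3 - <<'E'
from h import *
s=bot.read_state();print(s['time_s'],s['position'],s['opening'])
for c,(x0,y0,w,h) in (('side',(200,180,230,190)),('top',(230,110,210,180))):
    d=imaging.capture(c)
    for n in('square_well','clamp_tip'):print(c,n,[(round(float(m['conf']),2),m['at']) for m in mark_of(c,n)])
    k=3; ov=cv2.resize(d['img'][y0:y0+h,x0:x0+w],None,fx=k,fy=k,interpolation=cv2.INTER_CUBIC)
    cv2.imwrite(f'pics/{c}5raw.png',ov)
E
```

```text
10.55 [ 0.4503252  -0.13609241  0.15565493] 0.0048619718352101255
side square_well [(0.56, [0.6241, -0.0241, 0.0493])]
side clamp_tip [(0.55, [0.5095, -0.1351, 0.0757]), (0.18, [0.5052, 0.0657, 0.1047])]
top square_well [(0.98, [0.6278, -0.0171, 0.0498])]
top clamp_tip []
```

View pics/top5raw.png

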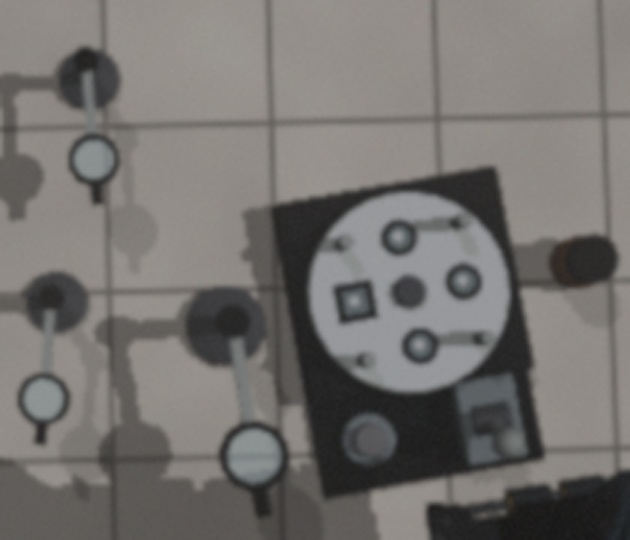

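View pics/side5raw.png

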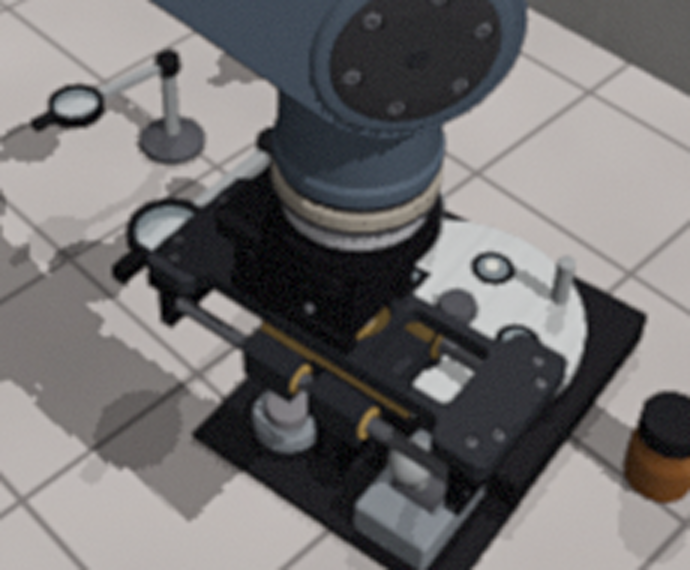

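```bash
cat > ang.py <<'E'
from h import *
def run():
    d=imaging.capture('top'); k=4;x0,y0=330,170
    g=cv2.resize(cv2.cvtColor(d['img'],cv2.COLOR_BGR2GRAY)[y0:y0+72,x0:x0+72],None,fx=k,fy=k,interpolation=cv2.INTER_CUBIC).astype(float)
    ctr=(np.array(proj(d,[[.6311,-.0675,.048]])[0])-[x0,y0]+.5)*k-.5
    W=[]
    yaw=np.radians(8.3)
    for j in range(4):
        a=yaw+np.pi/2*(1+j); P=np.array([.6311+.045*np.cos(a),-.0675+.045*np.sin(a),.048])
        c=(proj(d,P)[0]-[x0,y0]+.5)*k-.5
        yy,xx=np.mgrid[:g.shape[0],:g.shape[1]]
        for it in range(8):
            m=np.hypot(xx-c[0],yy-c[1])<10.5*k*.9
            w=np.clip(150-g,0,None)*m if False else np.clip(np.percentile(g[m],75)-8-g,0,None)*m
            c=np.array([(w*xx).sum(),(w*yy).sum()])/w.sum()
        q=back(d,(c+.5)/k-.5+[x0,y0],.048); W.append(q[:2]); print(j,q.round(4))
    W=np.array(W);
    for v in(W[0]-W[2],W[1]-W[3]): print('dir',np.degrees(np.arctan2(v[1],v[0])).round(2))
    print('ctr',W.mean(0).round(4))
run()
E
python3 ang.py
```

```text
0 [ 0.6237 -0.0245  0.048 ]
1 [ 0.5869 -0.0778  0.048 ]
2 [ 0.6381 -0.1133  0.048 ]
3 [ 0.6762 -0.0631  0.048 ]
dir 99.21
dir -170.7
ctr [ 0.6312 -0.0697]
```

```bash
python3 - <<'E'
from h import *
d=imaging.capture('top'); g=cv2.GaussianBlur(cv2.cvtColor(d['img'],cv2.COLOR_BGR2GRAY).astype(np.float32),(0,0),.8)
from scipy.ndimage import map_coordinates
ax=np.array([.6311,-.0675])
def edge(p0,p1,n):
    yaw=np.radians(8.3); pts=[]
    for t in np.linspace(0.06,.94,40):
        b=np.array(p0)*(1-t)+np.array(p1)*t
        s=np.arange(-.008,.008,.0005)
        uv=np.array([proj(d,V(ax,yaw,b+np.array(n)*q))[0] for q in s])
        v=map_coordinates(g,[uv[:,1],uv[:,0]],order=1); gr=np.gradient(v); i=np.argmax(gr)
        if 0<i<len(s)-1 and gr[i]>1: pts.append(back(d,uv[i],b[2])[:2])
    pts=np.array(pts); vx,vy,_,_=cv2.fitLine(pts.astype(np.float32),cv2.DIST_HUBER,0,1e-4,1e-4).ravel(); return np.degrees(np.arctan2(vy,vx)),len(pts)
print('back',edge((.092,.09,.03),(.092,-.09,.03),(1,0,0)))
print('right',edge((-.078,-.095,.03),(.09,-.095,.03),(0,-1,0)))
print('left',edge((-.078,.095,.03),(.09,.095,.03),(0,1,0)))
E
tail -1 ang.py; python3 ang.py | tail -3
```

```text
back (np.float32(-81.00562), 40)
right (np.float32(8.875636), 40)
left (np.float32(8.829218), 40)
run()
dir 99.19
dir -170.73
ctr [ 0.6312 -0.0697]
```

The well direction is 99.2° against 98.9° for the viewer's y axis, so the carousel is within about 0.3°. Next is the clamp, with its ball at (0.5095, -0.135, 0.076).

>>> send_rows([
  [[0,-0.2,-0.9,0,1],[0,0,-0.9,0,1],[0,0,-0.9,0,1],[0,0,-0.1,0,1],[0.4,0.06,0,0,1],[0.4,0.06,0,0,1],[0.3,0.045,0,0,1],[0.3,0.045,0,0,1],[0.3,0.045,0,0,1],[0.3,0.045,0,0,1],[0,0,0,0,1]],
])

```text
time_s: 12.1
position: [0.5127, -0.133, 0.0718]
tcp_rot: [[0.99, 0.144, 0.003], [0.144, -0.99, -0.001], [0.003, 0.001, -1.0]]
force: [0.1, -0.6, 0.3]
opening: 0.005
```

>>> send_rows([
  [[0.15,0.022,0,0,1],[0.15,0.022,0,0,1]],
])

```text
time_s: 12.3
position: [0.5194, -0.1314, 0.0714]
tcp_rot: [[0.99, 0.143, -0.001], [0.143, -0.99, 0.0], [-0.001, -0.001, -1.0]]
force: [-2.5, -1.1, 0.3]
opening: 0.003
```

>>> send_rows([
  [[0.15,0.022,0,0,1],[0.15,0.022,0,0,1]],
])

```text
time_s: 12.5
position: [0.5253, -0.1301, 0.0709]
tcp_rot: [[0.989, 0.146, -0.009], [0.146, -0.989, 0.001], [-0.009, -0.002, -1.0]]
force: [-13.4, -8.0, 5.6]
opening: 0.008
```

```bash
python3 - <<'E'
from h import *
d=imaging.capture('side');cv2.imwrite('pics/s6.png',cv2.resize(d['img'][250:370,260:410],None,fx=4,fy=4));
print(bot.read_state()['force'],[(m['conf'],m['at']) for m in mark_of('side','clamp_tip')])
E
```

```text
[-9.72554253 -5.54870765  3.40608075] []
```

View pics/s6.png

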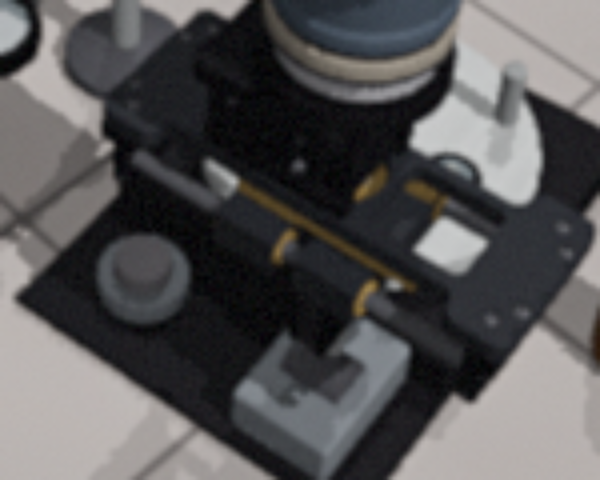

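>>> send_rows([
  [[0.12,0.018,0,0,1],[0,0,0,0,1]],
])

```text
time_s: 12.8
position: [0.5254, -0.13, 0.0709]
tcp_rot: [[0.989, 0.147, -0.016], [0.147, -0.989, 0.001], [-0.016, -0.003, -1.0]]
force: [-16.5, -9.2, 6.7]
opening: 0.003
```

The lever is against its stop: it advanced no further and the force rose. I'll back off and move round to the magnifier.

>>> send_rows([
  [[-0.7,-0.1,0,0,1],[-0.7,-0.1,0,0,1],[-0.3,0,0.7,0,1],[-0.2,0,0.7,0,1],[-0.2,0,0.7,0,1],[0,0.8,0.7,0,1],[0,0.9,0,0,1],[0,0.9,0,0,1],[0,0.9,0,0,1],[0,0.9,0,0,1],[0,0.9,0,0,1],[0,0.9,0,0,1],[0,0.9,0,0,1],[0,0.9,0,0,1],[0,0,0,0,1]],
])

```text
time_s: 14.3
position: [0.4697, 0.1069, 0.1558]
tcp_rot: [[0.989, 0.147, 0.002], [0.147, -0.989, 0.001], [0.002, -0.001, -1.0]]
force: [-0.5, -0.6, -0.3]
opening: 0.003
```

```bash
python3 - <<'E'
from h import *
print(bot.read_state()['time_s'])
for c,(x0,y0,w,h) in (('side',(200,180,230,190)),('top',(230,110,210,180))):
    d=imaging.capture(c)
    for n in('clamp_tip','lens_tab','lens','lamp_top'):print(c,n,[(round(float(m['conf']),2),m['at'].tolist() if hasattr(m['at'],'tolist') else m['at']) for m in mark_of(c,n)])
    cv2.imwrite(f'pics/{c}7.png',cv2.resize(d['img'][y0:y0+h,x0:x0+w],None,fx=3,fy=3,interpolation=cv2.INTER_CUBIC))
E
```

```text
14.3
side clamp_tip [(0.63, [0.5498, -0.1298, 0.0759])]
side lens_tab [(0.89, [0.7162, 0.1855, 0.0839]), (0.57, [0.4688, 0.0625, 0.108])]
side lens [(0.57, [0.74, 0.1878, 0.0829])]
side lamp_top [(0.44, [0.5077, -0.0312, 0.0304])]
top clamp_tip [(0.64, [0.5487, -0.13, 0.0709])]
top lens_tab [(0.9, [0.5234, 0.2415, 0.0859]), (0.79, [0.7128, 0.1855, 0.0811])]
top lens [(0.93, [0.5062, 0.0608, 0.1082]), (0.89, [0.5499, 0.2335, 0.0834]), (0.64, [0.7417, 0.1867, 0.0796]), (0.22, [0.5068, -0.0375, 0.0288])]
top lamp_top [(0.62, [0.5036, -0.0353, 0.0279])]
```

View pics/side7.png

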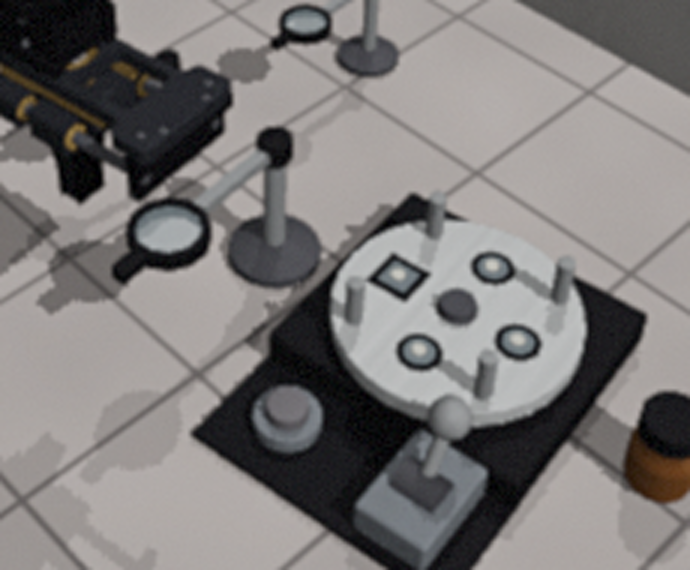

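View pics/top7.png

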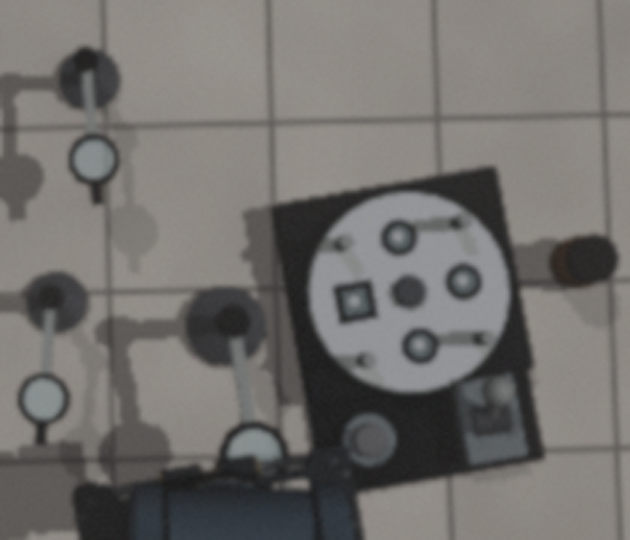

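The picture agrees: the clamp ball is at (450,418), over towards the disc. The square well is at (398,275) on the post's side, and the jar hasn't moved. I'll compute the magnifier arc now.

```bash
python3 - <<'E'
import numpy as np
a=np.radians(np.linspace(169.2,265.2,31)); P=.143*np.c_[np.cos(a),np.sin(a)]
print(','.join('[%.2f, %.2f, 0, 0.56, 1]'%tuple(r) for r in np.diff(P,axis=0)/.03)); print(np.radians(3.2)/.1)
E
```

```text
[-0.04, -0.26, 0, 0.56, 1],[-0.03, -0.26, 0, 0.56, 1],[-0.01, -0.27, 0, 0.56, 1],[0.00, -0.27, 0, 0.56, 1],[0.02, -0.27, 0, 0.56, 1],[0.03, -0.26, 0, 0.56, 1],[0.05, -0.26, 0, 0.56, 1],[0.06, -0.26, 0, 0.56, 1],[0.08, -0.26, 0, 0.56, 1],[0.09, -0.25, 0, 0.56, 1],[0.10, -0.25, 0, 0.56, 1],[0.12, -0.24, 0, 0.56, 1],[0.13, -0.23, 0, 0.56, 1],[0.14, -0.22, 0, 0.56, 1],[0.15, -0.22, 0, 0.56, 1],[0.17, -0.21, 0, 0.56, 1],[0.18, -0.20, 0, 0.56, 1],[0.19, -0.19, 0, 0.56, 1],[0.20, -0.18, 0, 0.56, 1],[0.21, -0.17, 0, 0.56, 1],[0.22, -0.15, 0, 0.56, 1],[0.23, -0.14, 0, 0.56, 1],[0.23, -0.13, 0, 0.56, 1],[0.24, -0.12, 0, 0.56, 1],[0.25, -0.10, 0, 0.56, 1],[0.25, -0.09, 0, 0.56, 1],[0.26, -0.07, 0, 0.56, 1],[0.26, -0.06, 0, 0.56, 1],[0.26, -0.04, 0, 0.56, 1],[0.26, -0.03, 0, 0.56, 1]
0.5585053606381855
```

>>> send_rows([
  [[-0.1,0.03,-0.8,0,1],[0,0,-0.8,0,1],[0,0,0,0,1]],
])

```text
time_s: 15.1
position: [0.4644, 0.1048, 0.1055]
tcp_rot: [[0.99, 0.143, -0.006], [0.143, -0.99, 0.0], [-0.006, -0.001, -1.0]]
force: [-2.1, 0.1, -0.2]
opening: 0.001
```

>>> send_rows([
  [[-0.04,-0.26,0.07,0.56,1],[-0.03,-0.26,0,0.56,1],[-0.01,-0.27,0,0.56,1],[0.0,-0.27,0,0.56,1],[0.02,-0.27,0,0.56,1],[0.03,-0.26,0,0.56,1],[0.05,-0.26,0,0.56,1],[0.06,-0.26,0,0.56,1],[0.08,-0.26,0,0.56,1],[0.09,-0.25,0,0.56,1],[0.1,-0.25,0,0.56,1],[0.12,-0.24,0,0.56,1],[0,0,0,0,1]],
])

```text
time_s: 16.4
position: [0.4817, 0.0109, 0.1106]
tcp_rot: [[0.686, 0.727, 0.002], [0.727, -0.686, -0.001], [0.001, 0.002, -1.0]]
force: [0.9, 0.2, 0.2]
opening: 0.007
```

```bash
python3 - <<'E'
from h import *
s=bot.read_state();p=s['position'];r=p[:2]-[.6073,.0807]
print(s['time_s'],p,np.hypot(*r),np.degrees(np.arctan2(r[1],r[0]))%360,s['force'])
d=imaging.capture('side');cv2.imwrite('pics/s8.png',cv2.resize(d['img'][180:370,200:430],None,fx=3,fy=3))
print([(m['conf'],m['at']) for m in mark_of('side','lens_tab')])
E
```

```text
16.4 [0.4817429  0.01085809 0.11061695] 0.14367490396786758 209.0852706736633 [0.89237238 0.18283195 0.24959838]
[(0.67, [0.7162, 0.1851, 0.0818]), (0.65, [0.4933, -0.0038, 0.107]), (0.54, [0.5236, 0.2315, 0.0827])]
```

View pics/s8.png

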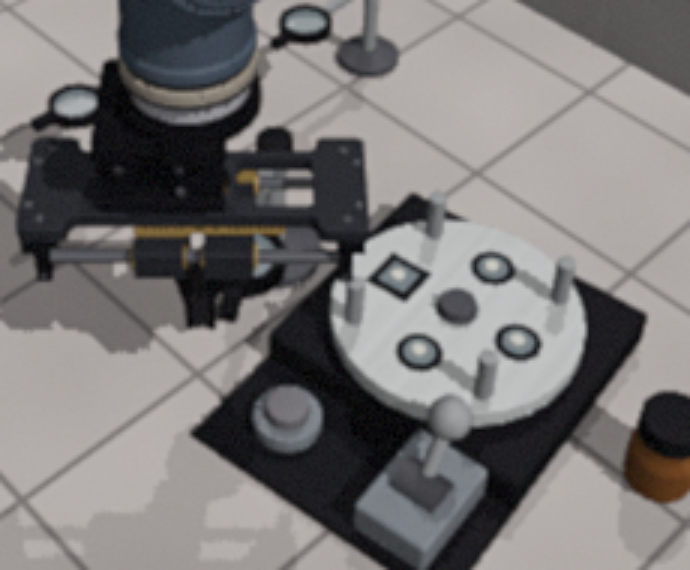

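The tab is being pushed: it's at crop (230,300), just ahead of the fingers at about (200,310). I'll continue, slightly lower.

>>> send_rows([
  [[0.13,-0.23,-0.08,0.56,1],[0.14,-0.22,0,0.56,1],[0.15,-0.22,0,0.56,1],[0.17,-0.21,0,0.56,1],[0.18,-0.2,0,0.56,1],[0.19,-0.19,0,0.56,1],[0.2,-0.18,0,0.56,1],[0.21,-0.17,0,0.56,1],[0.22,-0.15,0,0.56,1],[0.23,-0.14,0,0.56,1],[0.23,-0.13,0,0.56,1],[0.24,-0.12,0,0.56,1],[0.25,-0.1,0,0.56,1],[0.25,-0.09,0,0.56,1],[0.26,-0.07,0,0.56,1],[0.26,-0.06,0,0.56,1],[0,0,0,0,1]],
])

```text
time_s: 18.2
position: [0.5806, -0.0624, 0.1076]
tcp_rot: [[-0.14, 0.99, 0.001], [0.99, 0.14, -0.0], [-0.001, 0.001, -1.0]]
force: [0.2, 0.4, -0.2]
opening: 0.005
```

```bash
python3 - <<'E'
from h import *
s=bot.read_state();p=s['position'];r=p[:2]-[.6073,.0807]
print(s['time_s'],p,np.hypot(*r),np.degrees(np.arctan2(r[1],r[0]))%360,s['force'])
E
```

```text
18.2 [ 0.5806349  -0.06244424  0.10758263] 0.14560665993794444 259.4478135773325 [ 0.23173515  0.43489786 -0.2491553 ]
```

>>> send_rows([
  [[0.26,-0.03,0,0,1],[0.26,-0.02,0,0,1],[0,0,0,0,1]],
])

```text
time_s: 18.5
position: [0.5968, -0.0642, 0.1075]
tcp_rot: [[-0.14, 0.99, 0.002], [0.99, 0.14, -0.0], [-0.001, 0.002, -1.0]]
force: [1.4, -0.4, -0.4]
opening: 0.006
```

>>> send_rows([
  [[0.2,0,0,0,1],[0,0,0,0,1]],
])

```text
time_s: 18.7
position: [0.6022, -0.0641, 0.1073]
tcp_rot: [[-0.141, 0.99, 0.001], [0.99, 0.141, -0.0], [-0.0, 0.001, -1.0]]
force: [-0.5, -0.6, 0.3]
opening: 0.001
```

>>> send_rows([
  [[0.15,0,0,0,1],[0,0,0,0,1]],
])

```text
time_s: 18.9
position: [0.6064, -0.0641, 0.1073]
tcp_rot: [[-0.141, 0.99, 0.001], [0.99, 0.141, -0.0], [-0.0, 0.001, -1.0]]
force: [0.7, 0.8, 0.9]
opening: 0.008
```

>>> send_rows([
  [[0.12,0.01,0,0,1],[0,0,0,0,1]],
])

```text
time_s: 19.1
position: [0.6099, -0.0638, 0.1073]
tcp_rot: [[-0.141, 0.99, 0.001], [0.99, 0.141, -0.0], [-0.0, 0.001, -1.0]]
force: [-0.2, 0.1, -0.1]
opening: 0.002
```

>>> send_rows([
  [[0.12,0.01,0,0,1],[0,0,0,0,1]],
])

```text
time_s: 19.3
position: [0.6136, -0.0635, 0.1073]
tcp_rot: [[-0.141, 0.99, 0.001], [0.99, 0.141, -0.0], [-0.0, 0.001, -1.0]]
force: [0.1, 0.3, 0.7]
opening: 0.006
```

>>> send_rows([
  [[0.1,0.01,0,0,1],[0,0,0,0,1]],
])

```text
time_s: 19.5
position: [0.6151, -0.0632, 0.1072]
tcp_rot: [[-0.141, 0.99, -0.003], [0.99, 0.141, -0.0], [0.0, -0.003, -1.0]]
force: [-3.6, -1.6, 1.7]
opening: 0.008
```

```bash
python3 - <<'E'
from h import *
s=bot.read_state();print(s['time_s'],s['force'])
for c,(x0,y0,w,h) in (('side',(200,180,230,190)),('top',(230,110,210,180))):
    d=imaging.capture(c)
    for n in('lens_tab','lens'):print(c,n,[(round(float(m['conf']),2),[round(float(v),4) for v in m['at']]) for m in mark_of(c,n)])
    cv2.imwrite(f'pics/{c}9.png',cv2.resize(d['img'][y0:y0+h,x0:x0+w],None,fx=3,fy=3,interpolation=cv2.INTER_CUBIC))
E
```

```text
19.5 [-3.62918036 -1.57715937  1.72283029]
side lens_tab [(0.81, [0.5241, 0.2334, 0.0841]), (0.75, [0.713, 0.1859, 0.0802])]
side lens [(0.94, [0.5557, 0.2333, 0.0799]), (0.88, [0.7412, 0.1902, 0.0812])]
top lens_tab [(0.92, [0.7133, 0.1853, 0.0813]), (0.78, [0.6305, -0.0612, 0.1087]), (0.78, [0.5239, 0.2367, 0.0825])]
top lens [(0.84, [0.6274, -0.0242, 0.1056]), (0.82, [0.7426, 0.1874, 0.0789])]
```

View pics/side9.png

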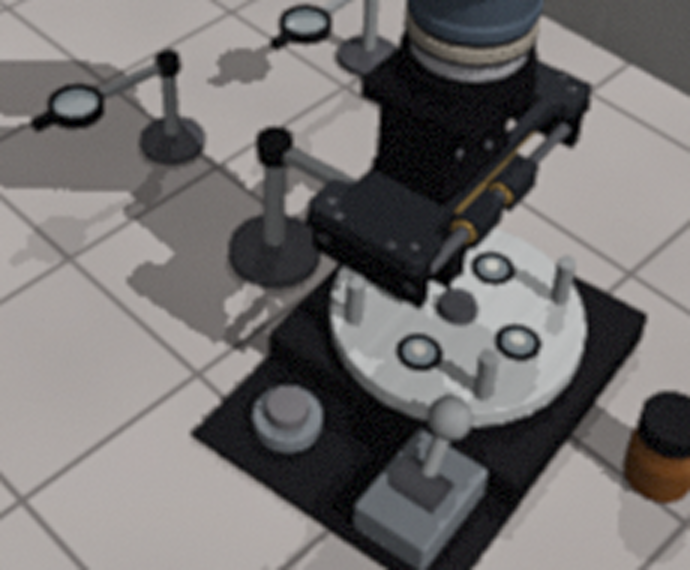

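>>> send_rows([
  [[0.13,0.01,0,0,1],[0,0,0,0,1]],
])

```text
time_s: 20.0
position: [0.6154, -0.0631, 0.107]
tcp_rot: [[-0.142, 0.99, -0.011], [0.99, 0.142, -0.0], [0.002, -0.011, -1.0]]
force: [-12.3, -2.9, 8.1]
opening: 0.006
```

Both the force and the lens position say the magnifier is at its stop. I'll retreat and go above the lamp button, with the gripper body angled clear of the clamp ball, pins and post.

>>> send_rows([
  [[-0.4,-0.05,0,0,1],[-0.5,-0.05,0,0,1],[-0.5,0,0,0.8,1],[-0.5,0,0,0.9,1],[-0.5,0.1,0,0.9,1],[-0.5,0.2,0,0.9,1],[-0.5,0.2,0,0.9,1],[-0.3,0.2,0,0.9,1],[0,0.2,0,0.9,1],[0,0.1,0,0.9,1],[0,0,0,0.9,1],[0,0,0,0.9,1],[0,0,0,0.9,1],[0,0,0,0.8,1],[0,0,0,0,1]],
])

```text
time_s: 21.5
position: [0.5107, -0.036, 0.1075]
tcp_rot: [[-0.932, 0.362, 0.004], [0.362, 0.932, -0.0], [-0.004, 0.001, -1.0]]
force: [-0.7, 0.6, -0.4]
opening: 0.001
```

```bash
python3 - <<'E'
from h import *
s=bot.read_state();print(s['time_s'],s['force'],s['position'])
for c,(x0,y0,w,h) in (('side',(200,180,230,190)),('top',(230,110,210,180))):
    d=imaging.capture(c)
    for n in('lens_tab','lens','clamp_tip','lamp_top'):print(c,n,[(round(float(m['conf']),2),[round(float(v),4) for v in m['at']]) for m in mark_of(c,n)])
    cv2.imwrite(f'pics/{c}10.png',cv2.resize(d['img'][y0:y0+h,x0:x0+w],None,fx=3,fy=3,interpolation=cv2.INTER_CUBIC))
E
```

```text
21.5 [-0.65586858  0.58768923 -0.43588732] [ 0.51069292 -0.03597456  0.10751436]
side lens_tab [(0.97, [0.5248, 0.2355, 0.0864]), (0.58, [0.6542, -0.2156, -0.0044]), (0.57, [0.628, -0.0609, 0.1057])]
side lens [(0.9, [0.553, 0.2333, 0.0809]), (0.6, [0.6253, -0.0251, 0.1076])]
side clamp_tip [(0.63, [0.5517, -0.1277, 0.0745])]
side lamp_top [(0.73, [0.5107, -0.0333, 0.0303])]
top lens_tab [(0.96, [0.715, 0.1861, 0.0782]), (0.75, [0.5241, 0.2371, 0.0832]), (0.65, [0.6313, -0.0589, 0.1055])]
top lens [(0.83, [0.626, -0.0236, 0.1073]), (0.75, [0.7406, 0.187, 0.0848]), (0.69, [0.5524, 0.233, 0.0831])]
top clamp_tip [(0.52, [0.5501, -0.1308, 0.0725])]
top lamp_top []
```

View pics/side10.png

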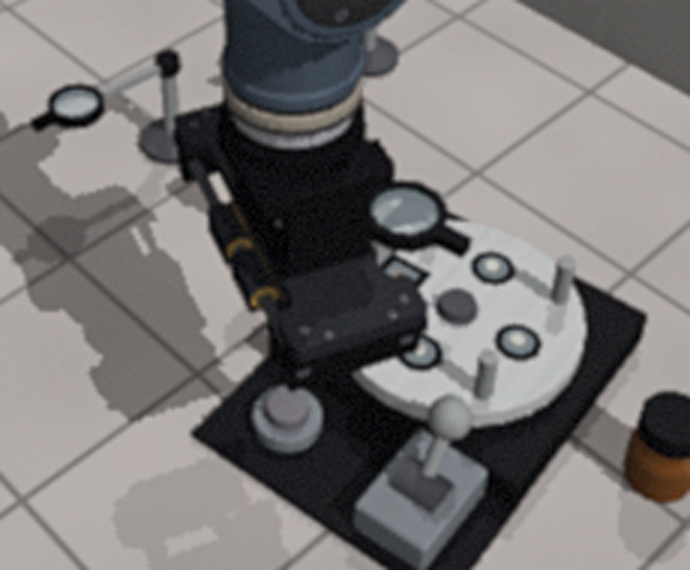

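View pics/top10.png

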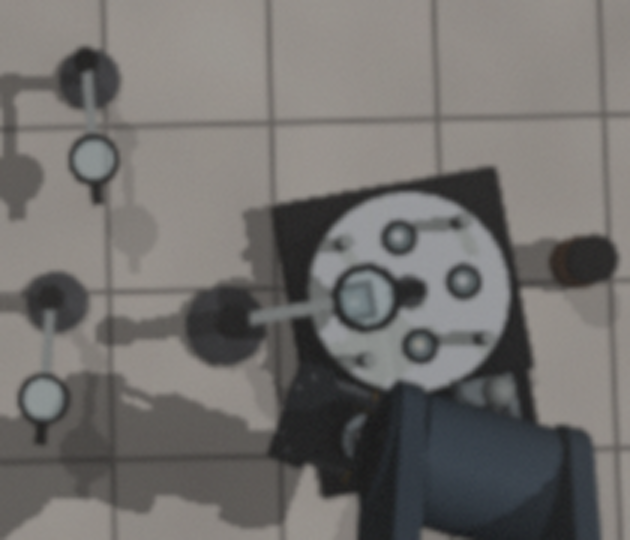

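The lens is over the square well (top crop (365,298)) and the tab points at the hub. Now I'll lower onto the lamp.

>>> send_rows([
  [[-0.06,0.02,-0.6,0,1],[0,0,-0.6,0,1],[0,0,-0.5,0,1],[0,0,0,0,1]],
])

```text
time_s: 22.4
position: [0.5059, -0.035, 0.0547]
tcp_rot: [[-0.932, 0.362, -0.004], [0.362, 0.932, 0.001], [0.004, -0.0, -1.0]]
force: [-0.2, 0.4, 0.1]
opening: 0.003
```

>>> send_rows([
  [[0,0,-0.15,0,1],[0,0,0,0,1]],
])

```text
time_s: 22.6
position: [0.5073, -0.0353, 0.0519]
tcp_rot: [[-0.932, 0.361, 0.0], [0.361, 0.932, -0.0], [-0.0, 0.0, -1.0]]
force: [-0.1, -0.2, 0.3]
opening: 0.006
```

>>> send_rows([
  [[0,0,-0.15,0,1],[0,0,0,0,1]],
])

```text
time_s: 22.8
position: [0.5072, -0.0352, 0.0473]
tcp_rot: [[-0.932, 0.361, 0.0], [0.361, 0.932, -0.0], [-0.0, 0.0, -1.0]]
force: [-0.5, 0.5, 0.0]
opening: 0.004
```

>>> send_rows([
  [[0,0,-0.1,0,1],[0,0,0,0,1]],
])

```text
time_s: 23.0
position: [0.5075, -0.0353, 0.0444]
tcp_rot: [[-0.932, 0.361, 0.001], [0.361, 0.932, -0.0], [-0.001, 0.0, -1.0]]
force: [-0.4, 1.6, 2.9]
opening: 0.004
```

>>> send_rows([
  [[0,0,-0.1,0,1],[0,0,0,0,1]],
])

```text
time_s: 23.2
position: [0.5075, -0.0353, 0.0413]
tcp_rot: [[-0.932, 0.361, 0.001], [0.361, 0.932, -0.0], [-0.001, 0.0, -1.0]]
force: [0.9, -0.1, 3.0]
opening: -0.0
```

>>> send_rows([
  [[0,0,-0.08,0,1],[0,0,0,0,1]],
])

```text
time_s: 23.4
position: [0.5075, -0.0353, 0.0394]
tcp_rot: [[-0.932, 0.361, 0.001], [0.361, 0.932, -0.0], [-0.001, 0.0, -1.0]]
force: [-0.1, 0.4, 7.6]
opening: 0.002
```

>>> send_rows([
  [[0,0,-0.08,0,1],[0,0,0,0,1]],
])

```text
time_s: 23.6
position: [0.5076, -0.0353, 0.0391]
tcp_rot: [[-0.933, 0.361, 0.002], [0.361, 0.933, -0.001], [-0.002, 0.0, -1.0]]
force: [-3.2, 0.8, 24.8]
opening: 0.005
```

>>> send_rows([
  [[0,0,-0.06,0,1],[0,0,0,0,1]],
])

```text
time_s: 23.8
position: [0.5075, -0.0353, 0.0388]
tcp_rot: [[-0.933, 0.361, 0.003], [0.361, 0.933, -0.001], [-0.003, 0.0, -1.0]]
force: [-5.4, 0.4, 38.5]
opening: 0.009
```

The button is fully down, since it stopped moving while the force rose. I'll raise the tool straight up and retreat toward the robot.

>>> send_rows([
  [[0,0,0.4,0,1],[0,0,0.6,0,1],[0,0,0.8,0,1],[0,0,0.9,0,1],[0,0,0.9,0,1],[-0.5,0,0.8,0,1],[-0.7,0,0.5,0,1],[-0.7,0,0,0,1],[-0.7,0,0,0,1],[-0.5,0,0,0,1],[0,0,0,0,1],[0,0,0,0,1]],
])

```text
time_s: 25.0
position: [0.4147, -0.0354, 0.1816]
tcp_rot: [[-0.932, 0.362, 0.001], [0.362, 0.932, -0.0], [-0.001, 0.0, -1.0]]
force: [0.5, -0.0, -0.6]
opening: 0.011
```

```bash
python3 - <<'E'
from h import *
s=bot.read_state();print(s['time_s'],s['force'],s['position'])
for c,(x0,y0,w,h) in (('side',(200,180,230,190)),('top',(230,110,210,180))):
    d=imaging.capture(c)
    for n in('lens_tab','lens','clamp_tip','lamp_top','stain_jar','beaker'):print(c,n,[(round(float(m['conf']),2),[round(float(v),4) for v in m['at']]) for m in mark_of(c,n)])
    cv2.imwrite(f'pics/{c}11.png',cv2.resize(d['img'][y0:y0+h,x0:x0+w],None,fx=3,fy=3,interpolation=cv2.INTER_CUBIC))
E
python3 ang.py
```

```text
25.0 [ 0.47230867 -0.04634422 -0.55837456] [ 0.41465674 -0.03541718  0.18161704]
side lens_tab [(0.85, [0.7137, 0.1864, 0.0861]), (0.74, [0.6301, -0.0606, 0.1048])]
side lens [(0.89, [0.6241, -0.0272, 0.1043]), (0.83, [0.7435, 0.1888, 0.0817]), (0.54, [0.6272, -0.0617, 0.1091])]
side clamp_tip [(0.72, [0.5503, 0.4863, -0.0009]), (0.67, [0.5504, -0.1271, 0.0702])]
side lamp_top []
side stain_jar [(0.57, [0.6543, -0.2167, -0.0027])]
side beaker [(0.78, [0.5533, 0.4876, 0.0013]), (0.59, [0.624, -0.0216, 0.049])]
top lens_tab [(0.95, [0.5245, 0.2378, 0.0804]), (0.93, [0.7115, 0.1856, 0.0804]), (0.59, [0.6302, -0.0597, 0.1072])]
top lens [(0.97, [0.5533, 0.2358, 0.085]), (0.74, [0.7423, 0.1893, 0.0824]), (0.71, [0.6248, -0.0253, 0.1084])]
top clamp_tip [(0.62, [0.549, -0.1296, 0.07])]
top lamp_top [(0.39, [0.5059, -0.0346, 0.0298])]
top stain_jar [(0.83, [0.6553, -0.2161, -0.0034])]
top beaker [(0.6, [0.5549, 0.483, -0.0006]), (0.42, [0.5485, -0.1287, 0.0716])]
0 [ 0.6208 -0.0137  0.048 ]
1 [ 0.5871 -0.0772  0.048 ]
2 [ 0.6381 -0.1133  0.048 ]
3 [ 0.6762 -0.0631  0.048 ]
dir 99.84
dir -170.99
ctr [ 0.6306 -0.0668]
```

View pics/side11.png

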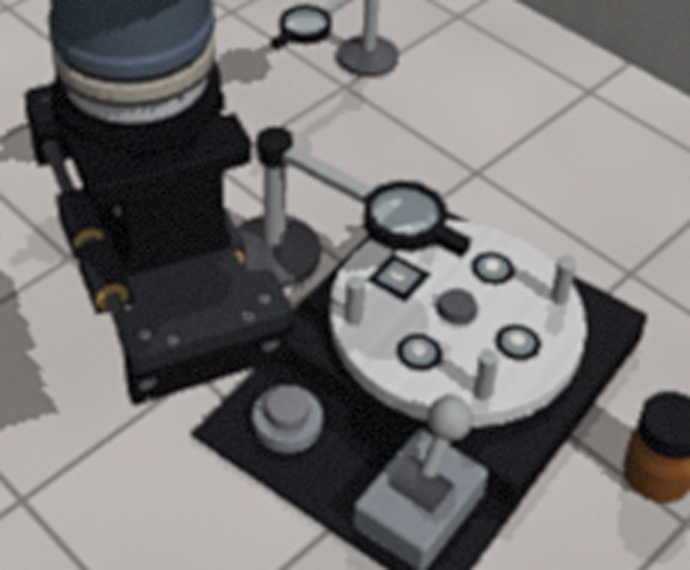

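View pics/top11.png

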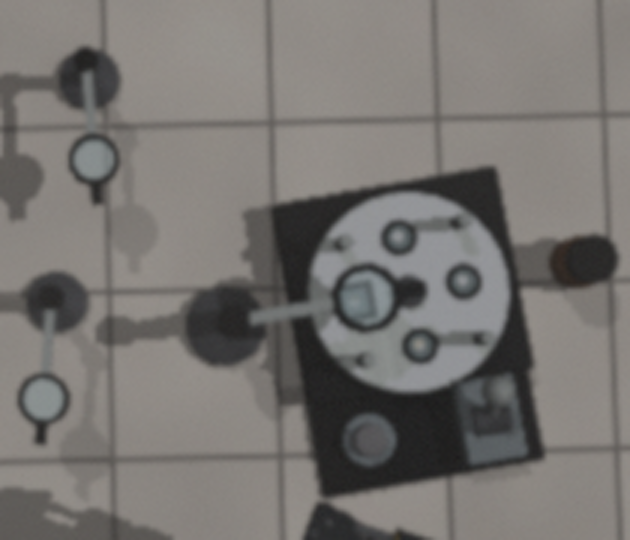

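All as wanted: the button is back up, the clamp is over, the lens is over the square well, and the jar and beaker haven't moved. I'll hand in.

```bash
python3 -c "
from rig import bot
print(bot.hand_in())"
```

```text
the job is handed in; nothing more can be done
None
```

I did the whole job in the order asked and handed it in at about 25 s, with the robot clear of everything.

- **Carousel:** I turned it about 133° clockwise, the shorter way, by one pin held between the fingers. The square well's direction measured 99.2° against 98.9° for the axle-to-post line. The last check read 99.0° from the two wells not under the lens. The pair with the square well read 99.8°, but that one is seen through the lens, so I gave it little weight. My first estimate of the viewer's angle, from hand-picked corners, was 8.3°. A later edge fit gave about 8.9°, and I used that.
- **Clamp:** I pushed it over to its stop, where it moved no further as the force rose to about 19 N. The ball ended at x ≈ 0.55 m, leaning towards the carousel.
- **Magnifier:** I pushed it by the tab to its stop, where the force rose and it stopped moving. The lens was found at (0.625, -0.026), within about 3 mm of where it should be, and the top picture shows it over the square well.
- **Lamp:** I pressed it about 6 mm to its stop, with the force rising to 38 N at the fingertips, and let it go. The last pictures show it back up.
- **Jar and beaker:** their measured positions are unchanged within the networks' accuracy.

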